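Test the desoldering pumps and pull the jammed one

ROBOT

A 6-joint arm with a two-finger parallel gripper is mounted at the origin on the work surface. World frame = base frame: x ahead of the robot, y to its left, z up, the work surface at z = 0. Lengths are in mm, angles in rad, forces in N, time in s.
With the tool pointing down it reaches from about 275 to 750 mm from the base axis. Payload 10.2 kg.
Tool frame: the origin (TCP) lies between the finger pads; the fingertips stand 17 mm ahead of it and the grasp point (between the pads) lies 2 mm behind it (tips_ahead is the distance from the TCP to the fingertips, in mm); z points along the fingers, y is the line along which they close (so a half turn about z gives the same grasp; the last joint's range is limited). The gripper opens to 85 mm and grips with 20 to 120 N. Pads are 22 mm wide; open, the fingers measure 114 mm over their backs; the gripper's body (76 mm by 85 mm) begins 54 mm behind the grasp point. The pads swing forward as they close: fully open they stand 13 mm farther back than shut.
Start: joints at [-1.489, 0.313, 1.498, -0, 1.331, -0.223], TCP at [157.541, -500.812, 248.294] pointing down, gripper open.
Joint ranges: [-2.94, 2.94], [-0.97, 2.17], [0.19, 2.56], [-1.23, 4.37], [0.02, 3.11], [-2.88, 2.88]. Speed limits (rad/s): [2.39, 2.39, 3.01, 3.14, 3.14, 3.14].

INTERFACE

Orientations are given as a unit quaternion [w, x, y, z].
In Python, from rig import sense, capture, finish_job, boxes_of, tips_ahead gives the robot as it stands.
- The arm moves only by the tool drive_tool, never from a script. Its argument "commands" is text: rows parted by semicolons, each of 7 numbers parted by spaces: the shift along the world's x, y, z in units of 0.1 m (1.0 is 0.1 m), then the turn, a rotation vector about the world's x, y, z in units of pi/4 rad (1.0 is pi/4 rad), then the opening in per cent of the stroke, from 0 (shut) to 100 (fully open). A call has 1 to 20 rows; each row shifts and turns the commanded pose from where the row before left it; what a row does not reach is not made up. A row lasts 1/12 s, in which the tool goes at most 41.7 mm and 7.16 degrees, less where a joint would pass 70% of its speed; a pose out of reach is approached as far as the arm can. A call with a number of a shift or a turn outside -1 to 1 is refused whole. A call with a gripper value outside its range is refused whole. The fingers move at their own pace and stop on an object; "force" is the grip in N (left out, the last holds). Time passes only in rows, so rows that do not move let the fingers close. It gives the time, the measured TCP pose, the force, the opening and the grip force at its end, in the units of the state.
- sense(): the state, without advancing time (a new reading comes with each control period).
- capture(name): name is "scene" or "side" or "wrist"; returns a dict with "pixels" (480x640x3 uint8, blue, green, red), "fov_y" (degrees; the focal length in pixels is half the picture's height over the tangent of half this angle, whatever the lens; pixels are square), "cx", "cy" (the principal point, pixels), "position" and "attitude" of the camera in the world; the wrist camera has in their place "tool_from_camera" (4x4, takes a point from camera to tool coordinates, whose origin is the TCP and whose axes are the flange's). Camera axes: x right, y down, z forward; pixel columns grow to the right and rows downward; lengths in mm; the calibration is good to about 2 mm. A picture is of the moment at which its call begins: read the wrist's pose just before it. There is no depth.
- finish_job(): hands the job in; it is judged then, once.
Trained networks look in a picture, given as the dict that the camera call returned (one of the last four; its "shot" number tells which), for a name from the list of things; names that differ only in an ending like _2 or _b are one class to them, and where a whole thing is asked for, a point or a joint stands for the part that bears it (a point fixed in the world has none). Each returns a list of dicts, best first, with "confidence" (0 to 1); they miss things now and then, are a little off and sometimes report something else, mostly with a low value. They report only what shows in the picture. A call takes as long as a camera call.
- boxes_of(picture, name): "position" ([column, row] in pixels, amid what is visible of it).
The state is a dict: "time_s": time; "joints": joint angles; "dq": joint speeds; "tau": joint torques, N m; "eef_pos": TCP position; "ee_rot": TCP orientation; "force": force on the tool from outside, world axes, zero at the start; "wrist_torque": the same for the moment, N m; "grip_width": opening from 0.0 (shut) to 1.0 (fully open); "grip_force": force on a finger pad.
Only numpy, scipy, OpenCV 4.12 (cv2) and the standard library are available. Lean on these libraries where they do the work, as an engineer would, in place of code of your own. Each camera call takes 0.05 s, during which the arm holds its last target. There are 200 camera calls.

TASK

Push the plunger of each of the three desoldering pumps slowly down: the sound ones go fully home with a light, steady drag and stay standing in the black holder. In one pump the resistance rises before the plunger is home: stop there, never pushing a plunger that is short of home with more than 15 N, and move that pump by its barrel into the well of the red service stand, lowered in nose-down and let go, not dropped. Leave the spool, the parts box and the screwdriver alone.

Things in the scene. Friction and masses are not known exactly. Their poses are not given: they have to be found in the camera images.
- pump_a_mid (a point): desoldering pump standing nose-down in the holder: blue metal barrel, 30 mm diameter, 110 mm tall, 150 g, loose. This point is its centre: bottom end 55 mm below it, barrel top 55 mm above it. z up along the barrel. The lowest 18 mm taper to 16 mm diameter. The three pumps look alike; one, not known beforehand, is jammed. Grip it from above by the upper barrel, a finger either side of the plunger
- plunger_a: plunger of pump_a: yellow button, 20 mm diameter, 7 mm thick, on a steel rod out of the barrel's top. Origin at the centre of the button's top face, z up. Fully out it is 37 mm above the barrel's top, fully home 9 mm above it (64 mm above pump_a_mid): stroke 28 mm; starts 0 to 4 mm in. Stays where it is left. How all three behave: see plunger_b and plunger_c
- pump_b_mid (a point): desoldering pump standing nose-down in the holder: blue metal barrel, 30 mm diameter, 110 mm tall, 150 g, loose. This point is its centre: bottom end 55 mm below it, barrel top 55 mm above it. z up along the barrel. The lowest 18 mm taper to 16 mm diameter. The three pumps look alike; one, not known beforehand, is jammed. Grip it from above by the upper barrel, a finger either side of the plunger
- plunger_b: as plunger_a, on pump_b. Origin at the centre of the button's top face, 64 mm above pump_b_mid when home. In a sound pump any of the three plungers drags a steady 4 N or so all the way to a hard stop at home
- pump_c_mid (a point): desoldering pump standing nose-down in the holder: blue metal barrel, 30 mm diameter, 110 mm tall, 150 g, loose. This point is its centre: bottom end 55 mm below it, barrel top 55 mm above it. z up along the barrel. The lowest 18 mm taper to 16 mm diameter. The three pumps look alike; one, not known beforehand, is jammed. Grip it from above by the upper barrel, a finger either side of the plunger
- plunger_c: as plunger_a, on pump_c. Origin at the centre of the button's top face, 64 mm above pump_c_mid when home. In the jammed pump (any of the three) resistance starts to rise 12 mm down from fully out, by 1.3 N per mm, and it stops dead about 4 mm short of home; let go, it springs back a few mm, not above that 12 mm point
- rack: fixed black holder, 70 x 250 x 52 mm, three 32 mm square wells 45 mm deep along its y axis at +85 (pump_a), 0 (pump_b) and -85 mm (pump_c). Origin at the centre of its underside, z up
- stand_mouth (a point): centre of the mouth of the red service stand: a fixed red block 75 x 75 x 48 mm with one 38 mm square well, 40 mm deep, open at the top; this point is level with its top face (48 mm above the bench); axes along the block's sides, z up. A pump set down in it stands upright, leaning slightly, its centre 15 mm above this point
- spool: bystander: steel-grey solder spool, 54 mm diameter, 42 mm tall; origin at the centre of its underside
- partsbox: bystander: open grey parts box 80 x 110 x 30 mm; origin at the centre of its underside
- driver: bystander: screwdriver with orange handle, 190 mm long, lying on the bench along its x axis; origin at its underside

How it is judged:
By the outcome, as a careful person would: the job done as asked, in the order asked, and still so for the second after the job is handed in, with the robot touching nothing.
It also fails if it takes over 64 s, if anything falls off the work surface, if the arm or the gripper's body presses on something with over 40 N, if the wrist force passes 120 N, or if a joint passes its speed limit or range.

## Working session

There is one attempt and no reset: what is moved stays moved. The work goes in short steps, Python scripts to look and compute and a tool call to move; the robot and the scene stay as the last step left them, time stands still between calls to the robot, and variables do not carry over. Pictures are saved under pics/ and viewed, at most 10 in all, crops included, and the job is handed in when it is done.

Besides the shell and the picture viewer there is one more tool, called after "Emit:" as name(argument=value, ...), one argument or row to a line, values as JSON. drive_tool: Moves the arm, as the interface text tells. Shifts and turns lie within -1 to 1; 1 stands for 0.1 m of shift or pi/4 rad of turn. Its arguments: {"type":"object","properties":{"commands":{"type":"string"},"force":{"type":"number"}},"required":["commands"]}

```bash
mkdir -p pics
cat > h.py <<'E'
import numpy as np, cv2
from rig import sense, capture, finish_job, boxes_of, tips_ahead
from scipy.spatial.transform import Rotation as R
def rot(a):
    a=np.array(a,float)
    return a if a.shape==(3,3) else R.from_quat(np.r_[a[1:],a[0]]).as_matrix()
def cam(p,s=None):
    f=240/np.tan(np.radians(p['fov_y'])/2)
    if 'tool_from_camera' in p:
        T=np.eye(4);T[:3,:3]=rot(s['ee_rot']);T[:3,3]=s['eef_pos'];M=T@np.array(p['tool_from_camera'])
        return f,M[:3,:3],M[:3,3]
    return f,rot(p['attitude']),np.array(p['position'],float)
def ray(p,uv,s=None):
    f,A,o=cam(p,s); d=A@np.array([(uv[0]-p['cx'])/f,(uv[1]-p['cy'])/f,1]); return o,d
def atz(p,uv,z,s=None):
    o,d=ray(p,uv,s); return o+d*(z-o[2])/d[2]
def proj(p,X,s=None):
    f,A,o=cam(p,s); c=A.T@(np.array(X)-o); return [p['cx']+f*c[0]/c[2],p['cy']+f*c[1]/c[2]]
E
python3 - <<'E'
from h import *
s=sense();print(s)
for n in ['scene','side']:
    p=capture(n);cv2.imwrite(f'pics/{n}0.png',p['pixels'])
    print(n,p['fov_y'],p['cx'],p['cy'],p['position'],p['attitude'])
    for k,z in [('plunger_a',140),('pump_a_mid',62),('stand_mouth',48),('rack',52),('spool',42),('partsbox',30),('driver',15)]:
        for b in boxes_of(p,k)[:4]: print(k,np.round(b['position'],1),round(b['confidence'],2),np.round(atz(p,b['position'],z)))
E
```

```text
{'time_s': 0.0, 'joints': array([-1.48942277e+00,  3.13462610e-01,  1.49842304e+00,  2.31865980e-05,
        1.33095309e+00, -2.23404579e-01]), 'dq': array([ 3.76879051e-04,  1.92213890e-04,  1.06483551e-03,  1.14853612e-03,
       -9.90144354e-05, -1.03046779e-03]), 'tau': array([-1.95575580e-03, -4.12264824e+01, -2.59744388e+01, -2.78787584e-04,
        4.16622934e-03,  2.35068353e-05]), 'eef_pos': array([ 157.51600976, -500.5847503 ,  247.73388021]), 'ee_rot': array([-6.20675387e-04,  9.88411466e-01,  1.51797187e-01,  5.54400046e-05]), 'force': array([-0.06917205,  0.79964443, -0.9685546 ]), 'wrist_torque': array([-0.01384294,  0.01530256, -0.03623297]), 'grip_force': 0.0, 'grip_width': 1.0009196495591748}
scene 49.79894879938135 299.5606297318084 227.37729673110465 [1109.73422039  604.65646615  645.56325746] [-0.14371323  0.2703847   0.83163159 -0.46327909]
plunger_a [414.6 246.5] 0.7 [519. 113. 140.]
plunger_a [359.4 205.7] 0.41 [500. -52. 140.]
pump_a_mid [411.9 271.4] 0.65 [492.  93.  62.]
stand_mouth [277.1 227.6] 0.82 [ 597. -206.   48.]
rack [387.8 280.1] 0.75 [537.  76.  52.]
spool [276.6 295.2] 0.88 [721. -20.  42.]
partsbox [318.7 372.1] 0.97 [764. 161.  30.]
driver [232.3 199. ] 0.84 [ 584. -433.   15.]
driver [317.3 374.8] 0.32 [761. 154.  15.]
side 44.25098237401777 326.74668833011407 247.24405123113914 [113.97542098 821.52509318 736.59064487] [ 0.11461698 -0.2185429   0.83947868 -0.4841255 ]
plunger_a [335.9 284.8] 0.65 [513.  30. 140.]
pump_a_mid [308.5 331.3] 0.8 [538.  85.  62.]
pump_a_mid [268.1 289.3] 0.68 [675.   9.  62.]
stand_mouth [364.5 262.7] 0.56 [ 560. -201.   48.]
rack [333.1 343.3] 0.88 [488.  82.  52.]
spool [267.8 290.4] 0.58 [690. -11.  42.]
partsbox [193.1 333.2] 0.63 [743. 164.  30.]
driver [401.  229.7] 0.98 [ 570. -443.   15.]
```

View pics/scene0.png

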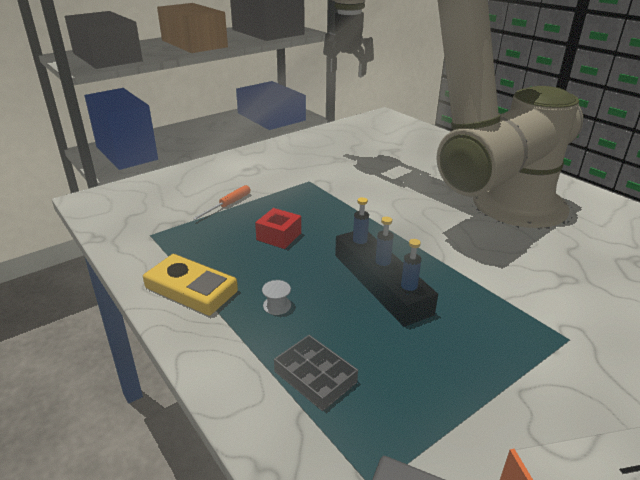

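View pics/side0.png

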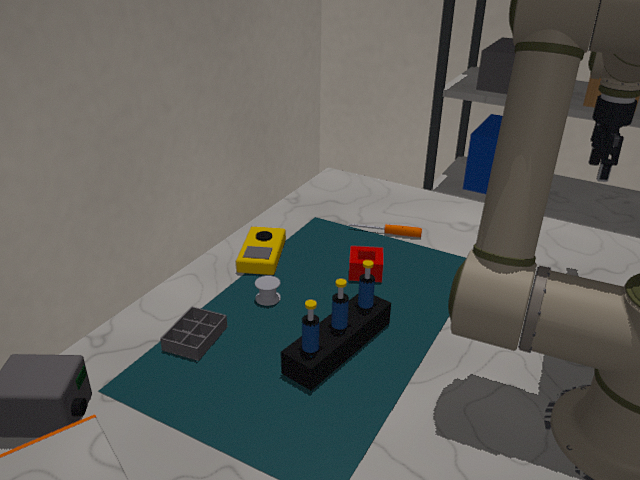

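Scene: three pumps with yellow buttons at about (415,242), (386,219), (362,200). The red stand is at (280,227). In the side view the buttons are at (311,303), (341,282), (368,264). I'll triangulate the buttons.

```bash
cat >> h.py <<'E'
def yellow(p,amin=15):
    h=cv2.cvtColor(p['pixels'],cv2.COLOR_BGR2HSV); m=cv2.inRange(h,(20,140,90),(34,255,255))
    n,l,st,c=cv2.connectedComponentsWithStats(m)
    return [(c[i],st[i]) for i in range(1,n) if st[i,4]>=amin and st[i,4]<8000]
def tri(rs):
    A=0;b=0
    for o,d in rs:
        d=d/np.linalg.norm(d);P=np.eye(3)-np.outer(d,d);A=A+P;b=b+P@o
    x=np.linalg.solve(A,b);return x,[np.linalg.norm((np.eye(3)-np.outer(d,d)/(d@d))@(x-o)) for o,d in rs]
E
python3 - <<'E'
from h import *
P=capture('scene'),capture('side')
Y=[[y for y in yellow(p) if y[1][4]<250] for p in P]
for p,y in zip(P,Y):print([(np.round(c,1),s[4]) for c,s in y])
for (a,b) in zip([(415,242),(386,219),(362,200)],[(311,303),(341,282),(368,264)]):
    r=[]
    for p,y,q in zip(P,Y,(a,b)):
        c=min(y,key=lambda t:np.hypot(*(t[0]-q)))[0]; r.append(ray(p,c))
    x,e=tri(r);print(np.round(x,1),np.round(e,1))
# stand top: red outline
for p in P:
    h=cv2.cvtColor(p['pixels'],cv2.COLOR_BGR2HSV); m=cv2.inRange(h,(0,150,60),(6,255,255))|cv2.inRange(h,(174,150,60),(180,255,255))
    n,l,st,c=cv2.connectedComponentsWithStats(m);i=1+np.argmax(st[1:,4]);print(c[i],st[i],atz(p,c[i],35))
E
```

```text
[(array([362.1, 199.7]), np.int32(33)), (array([386.3, 218.7]), np.int32(31))]
[(array([367.6, 263.8]), np.int32(67)), (array([340.5, 282.7]), np.int32(81)), (array([310.3, 303.9]), np.int32(91))]
[531.5  70.9 149.6] [28.5 28.5]
[504.3  27.8 148. ] [1.6 1.6]
[489.9 -55.7 147.1] [1.3 1.3]
[278.38694639 219.37529138] [256 208  45  24 429] [ 563.85841972 -251.43904593   35.        ]
[365.13232104 261.86008677] [349 246  34  36 922] [ 569.05694077 -224.68849919   35.        ]
```

Emit:
drive_tool(
  commands="0.21 0.32 0.03 0 0 0 0;0.21 0.32 0.03 0 0 0 0;0.21 0.32 0.03 0 0 0 0;0.21 0.32 0.03 0 0 0 0;0.21 0.32 0.03 0 0 0 0;0.21 0.32 0.03 0 0 0 0;0.21 0.32 0.03 0 0 0 0;0.21 0.32 0.03 0 0 0 0;0.21 0.32 0.03 0 0 0 0;0.21 0.32 0.03 0 0 0 0;0.21 0.32 0.03 0 0 0 0;0.21 0.32 0.03 0 0 0 0;0.21 0.32 0.03 0 0 0 0;0.21 0.32 0.03 0 0 0 0;0.21 0.32 0.03 0 0 0 0;0 0 0 0 0 0 0;0 0 0 0 0 0 0",
)

```text
time_s: 2.32
eef_pos: [472.9, -19.5, 293.1]
ee_rot: [-0.0, 0.988, 0.153, -0.0]
force: [0.4, -0.5, 0.4]
grip_width: 0.001
grip_force: 0.0
```

Run:
```python
from h import *
s=sense();p=capture('wrist');cv2.imwrite('pics/w1.png',p['pixels'])
print(s['time_s'],s['eef_pos'],s['ee_rot'],s['force'],tips_ahead if not callable(tips_ahead) else tips_ahead(),p['fov_y'],p['tool_from_camera'])
for c,st in yellow(p,30): print(np.round(c,1),st,np.round(atz(p,c,152,s),1))
for b in boxes_of(p,'plunger_a'):print(b['position'],b['confidence'],np.round(atz(p,b['position'],152,s),1))
```

```text
2.3167 [472.92725098 -19.46557711 293.1184918 ] [-1.15753606e-05  9.88152703e-01  1.53473829e-01 -1.37174664e-04] [ 0.39466353 -0.45871128  0.38437292] 17.0 68.02657131949105 [[ 3.28245219e-04 -9.52595224e-01 -3.04240418e-01  7.76206071e+01]
 [ 9.99999793e-01  4.81172870e-04 -4.27680933e-04 -7.27783313e-01]
 [ 5.53799049e-04 -3.04240215e-01  9.52595184e-01 -1.26493075e+02]
 [ 0.00000000e+00  0.00000000e+00  0.00000000e+00  1.00000000e+00]]
[161.1 116.6] [146 102  31  30 704] [517.9 112.3 152. ]
[268.  171.7] [255 159  27  27 575] [503.5  29.4 152. ]
[366.2 221.9] [354 209  26  26 505] [489.3 -53.6 152. ]
[363.5, 219.8] 0.87 [490.3 -51.1 152. ]
[267.0, 170.7] 0.76 [504.   30.3 152. ]
[165.4, 118.9] 0.7 [517.3 109.  152. ]
```

View pics/w1.png

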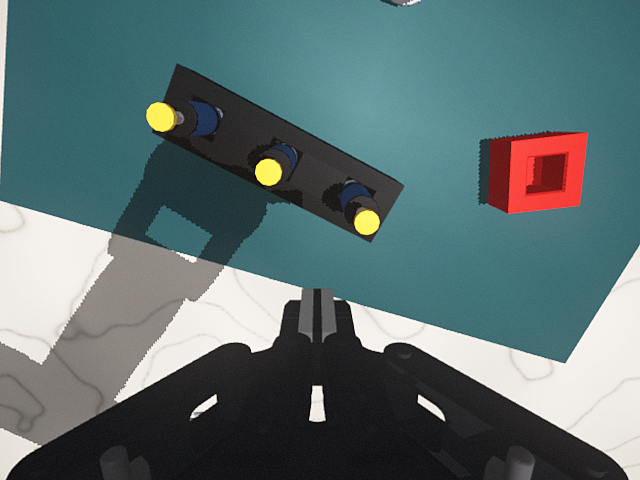

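Three buttons at (161,117), (268,172) and (366,222), spaced 84 mm. That agrees with the 85 mm well pitch. The stand's well is at about (547,173).

Emit:
drive_tool(
  commands="0.112 0.33 0 0 0 0 0;0.112 0.33 0 0 0 0 0;0.112 0.33 0 0 0 0 0;0.112 0.33 0 0 0 0 0;0 0 -0.28 0 0 0 0;0 0 -0.28 0 0 0 0;0 0 -0.28 0 0 0 0;0 0 -0.28 0 0 0 0;0 0 0 0 0 0 0;0 0 0 0 0 0 0;0 0 0 0 0 0 0",
)

```text
time_s: 3.33
eef_pos: [518.1, 110.4, 183.2]
ee_rot: [0.0, 0.989, 0.151, 0.001]
force: [-0.1, -0.1, 1.2]
grip_width: 0.002
grip_force: 0.0
```

Run:
```python
from h import *
s=sense();p=capture('wrist');cv2.imwrite('pics/w2.png',p['pixels'])
print(s['eef_pos'],s['force'])
for c,st in yellow(p,30): print(np.round(c,1),st,np.round(atz(p,c,152,s),1))
P=capture('side')
```

```text
[518.13986585 110.38531016 183.15793085] [-0.0580158  -0.09215925  1.21011547]
[311.  280.9] [293 268  40  32 746] [522.3 115.5 152. ]
[456.5 352.6] [ 436  335   41   38 1077] [506.1  31.5 152. ]
[581.  412.2] [ 560  395   43   36 1140] [491.4 -49.8 152. ]
```

View pics/w2.png

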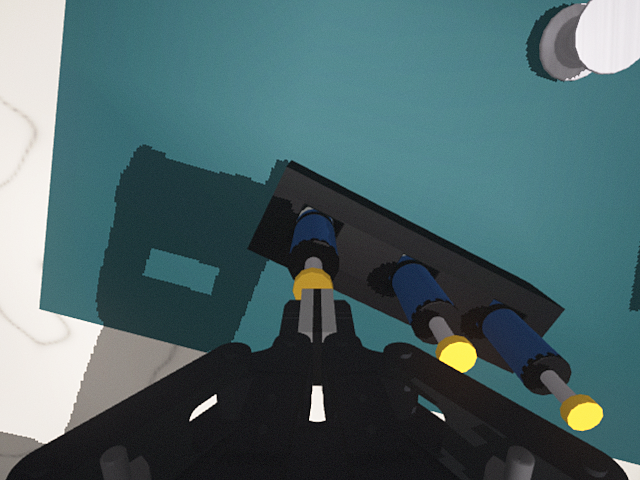

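The shut fingers sit just above the button of pump a at (313,283), centred sideways. Now I'll push slowly in steps.

Emit:
drive_tool(
  commands="0.01 0.018 -0.012 0 0 0 0;0 0 -0.012 0 0 0 0;0 0 -0.012 0 0 0 0;0 0 -0.012 0 0 0 0;0 0 -0.012 0 0 0 0;0 0 -0.012 0 0 0 0;0 0 -0.012 0 0 0 0;0 0 -0.012 0 0 0 0;0 0 -0.012 0 0 0 0;0 0 -0.012 0 0 0 0;0 0 -0.012 0 0 0 0;0 0 -0.012 0 0 0 0;0 0 -0.012 0 0 0 0;0 0 -0.012 0 0 0 0;0 0 -0.012 0 0 0 0;0 0 -0.012 0 0 0 0;0 0 -0.012 0 0 0 0;0 0 -0.012 0 0 0 0",
)

```text
time_s: 4.93
eef_pos: [518.4, 113.0, 159.6]
ee_rot: [0.0, 0.988, 0.152, 0.0]
force: [-0.1, -0.0, 4.7]
grip_width: 0.001
grip_force: 1.9
```

Emit:
drive_tool(
  commands="0 0 -0.01 0 0 0 0;0 0 -0.01 0 0 0 0;0 0 -0.01 0 0 0 0;0 0 0 0 0 0 0",
)

```text
time_s: 5.27
eef_pos: [518.4, 113.0, 156.7]
ee_rot: [0.0, 0.988, 0.152, 0.0]
force: [-0.4, -0.1, 3.9]
grip_width: -0.002
grip_force: 2.1
```

Emit:
drive_tool(
  commands="0 0 -0.01 0 0 0 0;0 0 -0.01 0 0 0 0;0 0 -0.01 0 0 0 0;0 0 -0.005 0 0 0 0;0 0 0 0 0 0 0",
)

```text
time_s: 5.68
eef_pos: [518.8, 113.0, 153.9]
ee_rot: [0.0, 0.988, 0.152, 0.001]
force: [1.0, -0.0, 7.9]
grip_width: -0.001
grip_force: 4.3
```

Emit:
drive_tool(
  commands="0 0 -0.01 0 0 0 0;0 0 0 0 0 0 0;0 0 0 0 0 0 0",
)

```text
time_s: 5.93
eef_pos: [518.9, 113.0, 153.0]
ee_rot: [0.0, 0.988, 0.152, 0.001]
force: [0.7, 0.9, 10.1]
grip_width: -0.002
grip_force: 4.8
```

Pump a: resistance rises from 3.9 to 7.9 to 10.1 N about 10 mm short of home, so it's the jammed one. I'll stop here and go to b.

Emit:
drive_tool(
  commands="0 0 0.1 0 0 0 0;0 0 0.22 0 0 0 0;-0.048 -0.278 0 0 0 0 0;-0.048 -0.278 0 0 0 0 0;-0.048 -0.278 0 0 0 0 0;0 0 -0.07 0 0 0 0;0 0 0 0 0 0 0",
)

```text
time_s: 6.52
eef_pos: [503.2, 28.8, 176.3]
ee_rot: [-0.0, 0.989, 0.151, -0.001]
force: [0.1, 0.8, -0.1]
grip_width: -0.001
grip_force: 0.0
```

Emit:
drive_tool(
  commands="0 0 -0.012 0 0 0 0;0 0 -0.012 0 0 0 0;0 0 -0.012 0 0 0 0;0 0 -0.012 0 0 0 0;0 0 -0.012 0 0 0 0;0 0 -0.012 0 0 0 0;0 0 -0.012 0 0 0 0;0 0 -0.012 0 0 0 0;0 0 -0.012 0 0 0 0;0 0 -0.012 0 0 0 0;0 0 -0.012 0 0 0 0;0 0 -0.012 0 0 0 0;0 0 -0.012 0 0 0 0;0 0 -0.012 0 0 0 0;0 0 -0.012 0 0 0 0;0 0 -0.012 0 0 0 0",
)

```text
time_s: 7.85
eef_pos: [504.0, 29.6, 157.9]
ee_rot: [-0.0, 0.988, 0.152, 0.0]
force: [-0.3, 0.2, 3.8]
grip_width: -0.002
grip_force: 1.9
```

Emit:
drive_tool(
  commands="0 0 -0.012 0 0 0 0;0 0 -0.012 0 0 0 0;0 0 -0.012 0 0 0 0;0 0 -0.012 0 0 0 0;0 0 0 0 0 0 0",
)

```text
time_s: 8.27
eef_pos: [503.8, 29.6, 152.9]
ee_rot: [-0.0, 0.988, 0.152, -0.0]
force: [0.2, -0.6, 1.0]
grip_width: -0.0
grip_force: 0.6
```

Emit:
drive_tool(
  commands="0 0 -0.01 0 0 0 0;0 0 -0.01 0 0 0 0;0 0 -0.01 0 0 0 0;0 0 0 0 0 0 0",
)

```text
time_s: 8.6
eef_pos: [503.9, 29.6, 150.0]
ee_rot: [-0.0, 0.988, 0.152, -0.0]
force: [-0.0, 0.4, 2.1]
grip_width: -0.0
grip_force: 0.9
```

Emit:
drive_tool(
  commands="0 0 -0.01 0 0 0 0;0 0 -0.01 0 0 0 0;0 0 -0.01 0 0 0 0;0 0 -0.01 0 0 0 0;0 0 -0.01 0 0 0 0;0 0 0 0 0 0 0",
)

```text
time_s: 9.1
eef_pos: [503.8, 29.6, 144.9]
ee_rot: [-0.0, 0.988, 0.152, -0.0]
force: [-0.4, 0.7, 1.9]
grip_width: 0.002
grip_force: 0.8
```

Emit:
drive_tool(
  commands="0 0 -0.006 0 0 0 0;0 0 -0.006 0 0 0 0;0 0 0 0 0 0 0;0 0 0 0 0 0 0",
)

```text
time_s: 9.43
eef_pos: [503.9, 29.6, 143.9]
ee_rot: [-0.0, 0.988, 0.152, -0.0]
force: [0.1, -0.4, 2.6]
grip_width: -0.004
grip_force: 1.2
```

Emit:
drive_tool(
  commands="0 0 -0.006 0 0 0 0;0 0 -0.006 0 0 0 0;0 0 0 0 0 0 0;0 0 0 0 0 0 0",
)

```text
time_s: 9.77
eef_pos: [504.1, 29.6, 143.0]
ee_rot: [0.0, 0.988, 0.152, 0.0]
force: [0.0, -0.1, 4.9]
grip_width: 0.0
grip_force: 2.5
```

Emit:
drive_tool(
  commands="0 0 -0.006 0 0 0 0;0 0 0 0 0 0 0;0 0 0 0 0 0 0",
)

```text
time_s: 10.02
eef_pos: [504.4, 29.5, 143.0]
ee_rot: [0.0, 0.988, 0.152, 0.001]
force: [-0.1, 0.2, 9.3]
grip_width: 0.003
grip_force: 4.5
```

Emit:
drive_tool(
  commands="0 0 -0.006 0 0 0 0;0 0 0 0 0 0 0;0 0 0 0 0 0 0",
)

```text
time_s: 10.27
eef_pos: [504.8, 29.5, 142.9]
ee_rot: [0.0, 0.988, 0.152, 0.001]
force: [-1.2, 0.3, 13.3]
grip_width: 0.0
grip_force: 6.4
```

Pump b reached its hard stop at 143.0 mm, which is exactly the expected home. On to c.

Emit:
drive_tool(
  commands="0 0 0.1 0 0 0 0;0 0 0.35 0 0 0 0;-0.048 -0.278 0 0 0 0 0;-0.048 -0.278 0 0 0 0 0;-0.048 -0.278 0 0 0 0 0;0 0 -0.1 0 0 0 0;0 0 0 0 0 0 0",
)

```text
time_s: 10.85
eef_pos: [488.6, -54.4, 175.3]
ee_rot: [-0.001, 0.989, 0.151, -0.001]
force: [-0.4, 0.7, -0.8]
grip_width: 0.0
grip_force: 0.0
```

Emit:
drive_tool(
  commands="0 0 -0.012 0 0 0 0;0 0 -0.012 0 0 0 0;0 0 -0.012 0 0 0 0;0 0 -0.012 0 0 0 0;0 0 -0.012 0 0 0 0;0 0 -0.012 0 0 0 0;0 0 -0.012 0 0 0 0;0 0 -0.012 0 0 0 0;0 0 -0.012 0 0 0 0;0 0 -0.012 0 0 0 0;0 0 -0.012 0 0 0 0;0 0 -0.012 0 0 0 0;0 0 -0.012 0 0 0 0;0 0 -0.012 0 0 0 0;0 0 -0.012 0 0 0 0;0 0 -0.012 0 0 0 0",
)

```text
time_s: 12.18
eef_pos: [489.5, -53.8, 157.3]
ee_rot: [0.0, 0.988, 0.152, 0.0]
force: [0.3, 0.4, 3.6]
grip_width: -0.001
grip_force: 1.9
```

Emit:
drive_tool(
  commands="0 0 -0.012 0 0 0 0;0 0 -0.012 0 0 0 0;0 0 -0.012 0 0 0 0;0 0 -0.008 0 0 0 0;0 0 0 0 0 0 0",
)

```text
time_s: 12.6
eef_pos: [489.4, -53.8, 152.7]
ee_rot: [-0.0, 0.988, 0.152, -0.0]
force: [-0.2, -0.3, 0.7]
grip_width: -0.0
grip_force: 0.7
```

Emit:
drive_tool(
  commands="0 0 -0.01 0 0 0 0;0 0 -0.01 0 0 0 0;0 0 -0.01 0 0 0 0;0 0 0 0 0 0 0",
)

```text
time_s: 12.93
eef_pos: [489.4, -53.8, 149.8]
ee_rot: [-0.0, 0.988, 0.152, -0.0]
force: [-0.3, 0.1, 2.1]
grip_width: 0.001
grip_force: 0.8
```

Emit:
drive_tool(
  commands="0 0 -0.01 0 0 0 0;0 0 -0.01 0 0 0 0;0 0 -0.01 0 0 0 0;0 0 -0.01 0 0 0 0;0 0 -0.01 0 0 0 0;0 0 0 0 0 0 0;0 0 0 0 0 0 0",
)

```text
time_s: 13.52
eef_pos: [489.4, -53.8, 144.7]
ee_rot: [-0.0, 0.988, 0.152, -0.0]
force: [-0.7, -0.3, 1.1]
grip_width: 0.0
grip_force: 0.6
```

Emit:
drive_tool(
  commands="0 0 -0.008 0 0 0 0;0 0 -0.008 0 0 0 0;0 0 -0.004 0 0 0 0;0 0 0 0 0 0 0;0 0 0 0 0 0 0",
)

```text
time_s: 13.93
eef_pos: [489.6, -53.8, 143.0]
ee_rot: [0.0, 0.988, 0.152, 0.0]
force: [-0.5, -0.4, 3.1]
grip_width: -0.002
grip_force: 1.9
```

Emit:
drive_tool(
  commands="0 0 -0.007 0 0 0 0;0 0 0 0 0 0 0;0 0 0 0 0 0 0",
)

```text
time_s: 14.18
eef_pos: [490.0, -54.0, 143.0]
ee_rot: [0.0, 0.988, 0.152, 0.001]
force: [0.6, -0.2, 8.8]
grip_width: 0.001
grip_force: 4.3
```

Emit:
drive_tool(
  commands="0 0 -0.006 0 0 0 0;0 0 0 0 0 0 0;0 0 0 0 0 0 0",
)

```text
time_s: 14.43
eef_pos: [490.3, -54.1, 142.9]
ee_rot: [0.001, 0.988, 0.152, 0.001]
force: [-0.4, 0.8, 12.0]
grip_width: -0.0
grip_force: 6.3
```

Emit:
drive_tool(
  commands="0 0 0.1 0 0 0 0;0 0 0.35 0 0 0 0;0 0 0.4 0 0 0 70;0.05 0.36 0.1 0 0 0 70;0.05 0.36 0.1 0 0 0 70;0.05 0.36 0.1 0 0 0 70;0 0 0 0 0 0 70;0 0 0 0 0 0 70",
)

```text
time_s: 15.1
eef_pos: [504.4, 55.6, 257.0]
ee_rot: [0.0, 0.988, 0.153, 0.0]
force: [0.2, -0.3, 0.7]
grip_width: 0.701
grip_force: 0.0
```

Run:
```python
from h import *
s=sense();p=capture('wrist');cv2.imwrite('pics/w3.png',p['pixels'])
q=capture('side');r=capture('scene')
print(s['eef_pos'],s['force'],s['grip_width'])
for c,st in yellow(p,30): print(np.round(c,1),st,np.round(atz(p,c,126,s),1),np.round(atz(p,c,140,s),1))
```

```text
[504.38002996  55.56398417 256.98554998] [ 0.17193099 -0.33725299  0.67608733] 0.7005823593417054
[604.4   4.1] [576   0  64  11 554] [701.4 -70.4 126. ] [694.7 -62.2 140. ]
[245.2 195.3] [231 181  29  29 661] [515.  114.9 126. ] [518.4 113.  140. ]
[349.7 242.5] [337 229  27  28 550] [503.9  30.  126. ] [507.9  32.7 140. ]
[442.  288.5] [429 276  27  26 526] [489.7 -52.8 126. ] [494.5 -45.6 140. ]
```

View pics/w3.png

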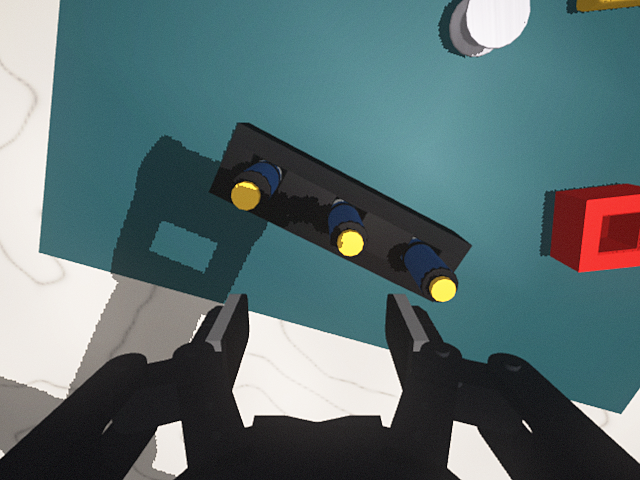

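Pump a's button is at (245,195), that is (518,113) mm at about 138 mm height. b and c are at home. Grasping a by its barrel.

Emit:
drive_tool(
  commands="0.07 0.2875 0 0 0 0 70;0.07 0.2875 0 0 0 0 70;0 0 0 0 0 0 70;0 0 -0.3 0 0 0 70;0 0 -0.3 0 0 0 70;0 0 -0.3 0 0 0 70;0 0 -0.3 0 0 0 70;0 0 -0.2 0 0 0 70;0 0 -0.17 0 0 0 70;0 0 0 0 0 0 70;0 0 0 0 0 0 70",
  force=40,
)

```text
time_s: 16.17
eef_pos: [518.4, 110.7, 99.5]
ee_rot: [-0.0, 0.989, 0.151, -0.001]
force: [0.4, 0.6, 0.8]
grip_width: 0.7
grip_force: 0.0
```

Emit:
drive_tool(
  commands="0 0 0 0 0 0 45;0 0 0 0 0 0 30;0 0 0 0 0 0 20;0 0 0 0 0 0 20;0 0 0 0 0 0 20;0 0 0 0 0 0 20;0 0 0 0 0 0 20",
  force=40,
)

```text
time_s: 16.75
eef_pos: [519.3, 111.7, 101.1]
ee_rot: [0.0, 0.988, 0.152, 0.001]
force: [-1.1, 0.0, 8.0]
grip_width: 0.364
grip_force: 39.5
```

Emit:
drive_tool(
  commands="0 0 0.08 0 0 0 20;0 0 0.1 0 0 0 20;0 0 0.1 0 0 0 20;0 0 0.1 0 0 0 20;0 0 0.1 0 0 0 20;0 0 0.15 0 0 0 20;0 0 0.2 0 0 0 20;0 0 0.25 0 0 0 20;0 0 0.25 0 0 0 20;0 0 0.2 0 0 0 20;0 0 0 0 0 0 20;0 0 0 0 0 0 20",
)

```text
time_s: 17.75
eef_pos: [518.6, 111.7, 253.5]
ee_rot: [0.0, 0.988, 0.152, 0.001]
force: [-0.4, -0.3, -2.3]
grip_width: 0.361
grip_force: 39.8
```

Run:
```python
from h import *
s=dict(eef_pos=[472.927,-19.466,293.118],ee_rot=[-1.16e-5,.9881527,.1534738,-1.37e-4])
s=sense();p=capture('wrist');cv2.imwrite('pics/w4.png',p['pixels'])
print(s['eef_pos'],s['force'],s['grip_force'])
s1=dict(eef_pos=[472.927,-19.466,293.118],ee_rot=[-1.16e-5,.9881527,.1534738,-1.37e-4])
p1=dict(p);p1['pixels']=cv2.imread('pics/w1.png')
img=p1['pixels'];red=img[:,:,2].astype(int);m=((red>190)&(img[:,:,1]<80)).astype(np.uint8)
print(np.unique(img[120:220,490:600,2]//16,return_counts=True))
n,l,st,c=cv2.connectedComponentsWithStats(m);i=1+np.argmax(st[1:,4])
print(st[i],c[i]);cc,hh=cv2.findContours((l==i).astype(np.uint8),cv2.RETR_CCOMP,cv2.CHAIN_APPROX_NONE)[:2]
for k in cc:
    if len(k)<40: continue
    r=cv2.minAreaRect(k);W=np.array([atz(p1,q,48,s1)[:2] for q in cv2.boxPoints(r)])
    Q=np.array([atz(p1,q[0],48,s1)[:2] for q in k],np.float32);R2=cv2.minAreaRect(Q);print(R2)
q=capture('side');
```

```text
[518.59355784 111.71826916 253.45074001] [-0.42429589 -0.28558917 -2.30671388] 39.83457639813423
(array([ 1,  2,  3,  4,  5,  6,  7,  8,  9, 10, 11, 12, 13, 14, 15],
      dtype=uint8), array([   5,   16,  144, 2560, 1250, 1899,  516,  117,  192,   85,   69,
        117,   99,  122, 3809]))
[ 508  133   79   80 4070] [545.64398034 171.91253071]
((572.1791381835938, -236.05825805664062), (75.08100128173828, 75.13128662109375), 24.31645393371582)
((572.49267578125, -236.3632354736328), (40.23334884643555, 42.41959762573242), 24.806732177734375)
```

Emit:
drive_tool(
  commands="0.02 -0.15 0 0 0 0 20;0.045 -0.29 0 0 0 0 20;0.045 -0.29 0 0 0 0 20;0.045 -0.29 0 0 0 0 20;0.045 -0.29 0 0 0 0 20;0.045 -0.29 0 0 0 0 20;0.045 -0.29 0 0 0 0 20;0.045 -0.29 0 0 0 0 20;0.045 -0.29 0 0 0 0 20;0.045 -0.29 0 0 0 0 20;0.045 -0.29 0 0 0 0 20;0.045 -0.29 0 0 0 0 20;0.067 -0.29 0 0 0 0 20;0 0 -0.2 0 0 0 20;0 0 -0.2 0 0 0 20;0 0 -0.2 0 0 0 20;0 0 -0.15 0 0 0 20;0 0 0 0 0 0 20;0 0 0 0 0 0 20",
)

```text
time_s: 19.43
eef_pos: [576.3, -251.0, 176.5]
ee_rot: [-0.001, 0.988, 0.152, -0.001]
force: [0.5, -0.1, -1.7]
grip_width: 0.361
grip_force: 40.1
```

Run:
```python
from h import *
s=sense();p=capture('wrist');print(s['eef_pos'],s['force'],s['grip_force'])
a=p['pixels'];q=capture('side');r=capture('scene')
t=np.hstack([cv2.resize(a,(400,300)),cv2.resize(q['pixels'][180:330,290:490],(400,300))]);
b=np.hstack([cv2.resize(r['pixels'][130:280,190:390],(400,300)),0*cv2.resize(a,(400,300))])
cv2.imwrite('pics/m5.png',np.vstack([t,b]))
print(proj(p,[572.3,-236.2,48],s),[proj(x,[572.3,-236.2,48]) for x in(q,r)])
```

```text
[ 576.29659897 -251.03453533  176.45210783] [ 0.5132002  -0.12392034 -1.72461673] 40.13800699263811
[np.float64(297.88750427901795), np.float64(231.9547028814127)] [[np.float64(366.3102173489758), np.float64(254.30273718132042)], [np.float64(278.8279065694995), np.float64(218.38765642304398)]]
```

View pics/m5.png

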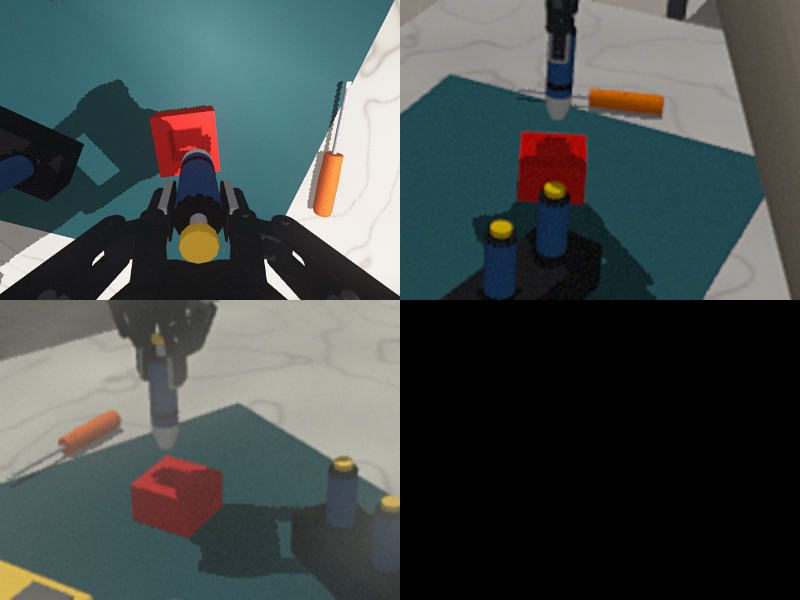

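The pump hangs upright over the stand. I overshot y by 15 mm, so I'll correct that and lower it.

Emit:
drive_tool(
  commands="-0.04 0.143 0 0 0 0 20;0 0 0 0 0 0 20;0 0 -0.1 0 0 0 20;0 0 -0.1 0 0 0 20;0 0 0 0 0 0 20;0 0 0 0 0 0 20",
)

```text
time_s: 20.08
eef_pos: [572.4, -237.2, 156.6]
ee_rot: [-0.001, 0.988, 0.152, -0.001]
force: [0.4, 0.6, -1.7]
grip_width: 0.361
grip_force: 40.2
```

Run:
```python
from h import *
s=sense();p=capture('wrist');print(s['eef_pos'],s['force'],s['grip_force'])
a=p['pixels'];q=capture('side');r=capture('scene')
t=np.hstack([cv2.resize(a[150:350,200:400],(400,400)),cv2.resize(q['pixels'][210:290,320:400],(400,400))]);
cv2.imwrite('pics/m6.png',t)
for x in (p,q,r): print(np.round([proj(x,X,s) for X in ([572.3,-236.2,48],s['eef_pos']+np.array([0,0,-94]))],1).tolist())
```

```text
[ 572.42780048 -237.22449086  156.5952124 ] [ 0.37192512  0.6367287  -1.66744015] 40.21087657660246
[[316.8, 241.0], [318.3, 248.2]]
[[366.3, 254.3], [366.8, 248.5]]
[[278.8, 218.4], [278.3, 212.6]]
```

View pics/m6.png

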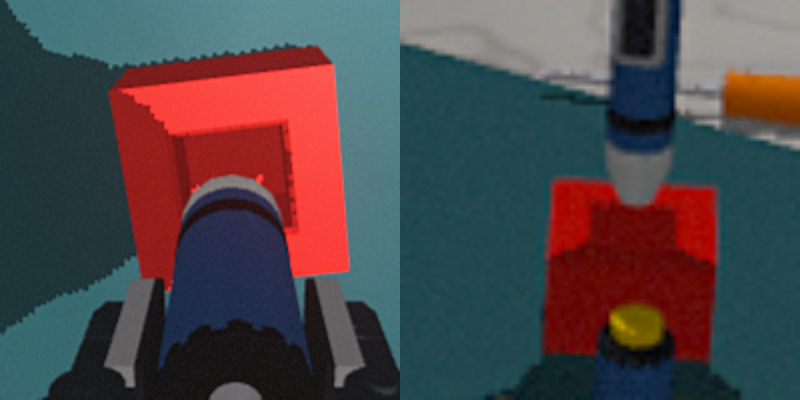

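The nose (crop column 232) is centred over the well (about 235), and the side view agrees. Lowering it in.

Emit:
drive_tool(
  commands="0 0 -0.06 0 0 0 20;0 0 -0.08 0 0 0 20;0 0 -0.06 0 0 0 20;0 0 -0.06 0 0 0 20;0 0 -0.06 0 0 0 20;0 0 0 0 0 0 20",
)

```text
time_s: 20.73
eef_pos: [572.2, -236.7, 124.0]
ee_rot: [-0.001, 0.988, 0.152, -0.001]
force: [0.6, 0.8, -1.7]
grip_width: 0.364
grip_force: 40.2
```

Emit:
drive_tool(
  commands="0 0 -0.05 0 0 0 20;0 0 -0.05 0 0 0 20;0 0 -0.05 0 0 0 20;0 0 -0.03 0 0 0 20;0 0 0 0 0 0 20",
)

```text
time_s: 21.15
eef_pos: [572.5, -236.8, 106.8]
ee_rot: [-0.0, 0.988, 0.152, -0.0]
force: [-0.4, -0.0, -1.0]
grip_width: 0.36
grip_force: 40.2
```

Emit:
drive_tool(
  commands="0 0 -0.02 0 0 0 20;0 0 -0.015 0 0 0 20;0 0 -0.01 0 0 0 20;0 0 0 0 0 0 20",
)

```text
time_s: 21.48
eef_pos: [572.7, -237.0, 103.1]
ee_rot: [-0.0, 0.988, 0.152, -0.0]
force: [-0.4, -0.1, -1.8]
grip_width: 0.358
grip_force: 40.2
```

Emit:
drive_tool(
  commands="0 0 -0.008 0 0 0 20;0 0 -0.008 0 0 0 20;0 0 0 0 0 0 20;0 0 0 0 0 0 20",
)

```text
time_s: 21.82
eef_pos: [573.0, -237.1, 102.2]
ee_rot: [0.0, 0.988, 0.152, 0.0]
force: [-0.4, 0.9, 3.5]
grip_width: 0.358
grip_force: 40.7
```

Seated at the predicted height, with the force changing to +3.5 N. Releasing.

Emit:
drive_tool(
  commands="0 0 0 0 0 0 38;0 0 0 0 0 0 42;0 0 0 0 0 0 48;0 0 0 0 0 0 55;0 0 0 0 0 0 60;0 0 0 0 0 0 60;0 0 0.1 0 0 0 60;0 0 0.2 0 0 0 60;0 0 0.3 0 0 0 60;0 0 0.3 0 0 0 60;0 0 0.3 0 0 0 60;-0.3 0 0.2 0 0 0 60;-0.3 0 0 0 0 0 60;-0.3 0 0 0 0 0 60;0 0 0 0 0 0 60;0 0 0 0 0 0 60;0 0 0 0 0 0 60",
)

```text
time_s: 23.23
eef_pos: [483.2, -237.2, 242.4]
ee_rot: [0.0, 0.988, 0.152, 0.001]
force: [-0.1, 0.2, -0.2]
grip_width: 0.598
grip_force: 0.0
```

Run:
```python
from h import *
s=sense();p=capture('wrist');print(s['eef_pos'],s['force'])
a=p['pixels'];q=capture('side');r=capture('scene')
t=np.hstack([cv2.resize(a,(400,300)),cv2.resize(q['pixels'][200:380,240:480],(400,300))]);
b=np.hstack([cv2.resize(r['pixels'][150:330,220:460],(400,300)),cv2.resize(q['pixels'][235:325,300:420],(400,300))])
cv2.imwrite('pics/m7.png',np.vstack([t,b]))
for c,st in yellow(p,30): print(np.round(c,1),st[4],np.round(atz(p,c,140,s),1),np.round(atz(p,c,126,s),1))
```

```text
[ 483.24042331 -237.19782723  242.38452962] [-0.12500777  0.20851229 -0.2236543 ]
[354. 113.] 372 [ 570.2 -232.7  140. ] [ 571.  -233.9  126. ]
[ 60.2 151.6] 878 [493.3 -64.6 140. ] [489.4 -55.5 126. ]
```

View pics/m7.png

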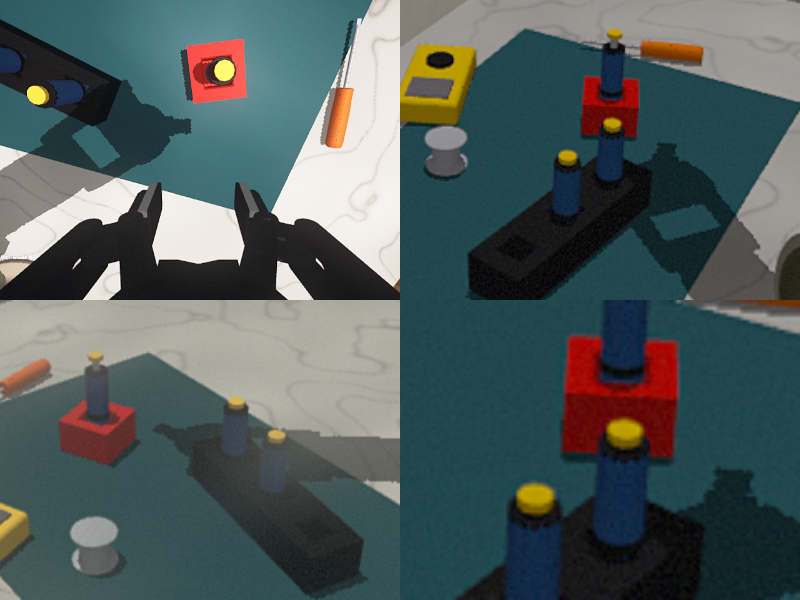

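The jammed pump stands upright in the red stand. b and c stand in the holder with their plungers home, and the robot is clear of everything.

```bash
python3 -c "
from rig import finish_job
print(finish_job())"
```

```text
the job is handed in; nothing more can be done
None
```

The job is handed in: pumps b and c are fully home and standing in the holder, and the jammed one, pump a (stopped at about 10 N, roughly 10 mm short of home), was lowered nose-down into the red stand and released, at 23 s of the 64 s allowed.

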